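# Prop the flower-drying case open and clip in its desiccant cassette

## Robot

A 6-joint arm with a two-finger parallel gripper is mounted at the origin on the work surface. World frame = base frame: x ahead of the robot, y to its left, z up, the work surface at z = 0. Lengths are in mm, angles in rad, forces in N, time in s.
With the tool pointing down it reaches from about 300 to 775 mm from the base axis. Payload 14.6 kg.
Tool frame: the origin (TCP) lies at the very end of the fingers, on their centre line; the grasp point (between the pads) lies 19 mm behind it (grip_point_offset is the distance from the TCP to the grasp point, in mm); z points along the fingers, y is the line along which they close (so a half turn about z gives the same grasp; the last joint's range is limited). The gripper opens to 94 mm and grips with 3 to 60 N. Pads are 16 mm wide; open, the fingers measure 119 mm over their backs; the gripper's body (75 mm by 177 mm) begins 78 mm behind the grasp point.
Start: joints at [-1.405, 0.3, 1.521, -0, 1.321, -0.067], TCP at [126.88, -535.155, 181.146] pointing down, gripper open.
Joint ranges: [-3.03, 3.03], [-0.79, 2.21], [0.23, 2.52], [-1.04, 4.18], [0, 3.07], [-2.55, 2.55]. Speed limits (rad/s): [2.22, 2.22, 2.57, 3.14, 3.14, 3.14].

## Interface

Orientations are given as [roll, pitch, yaw] about the fixed x, y, z axes, in that order (R = Rz(yaw) Ry(pitch) Rx(roll)).
In Python, from cell import read_state, camera, camera_info, sign_off, grip_point_offset gives the robot as it stands.
- The arm moves only by the shell command python3 -m handwheel 'ROWS' [FORCE]. ROWS is text: rows parted by semicolons, each of 5 numbers parted by spaces: the shift along the world's x, y, z in units of 40 mm (1.0 is 40 mm), then the turn about the world's z in units of 5 degrees (1.0 is 5 degrees), then the closure, from 0 (fully open) to 1 (shut). In form: dx dy dz yaw gripper; .... A call has 1 to 12 rows; each row shifts and turns the commanded pose from where the row before left it; what a row does not reach is not made up. A row lasts 1/12 s, in which the tool goes at most 41.7 mm and 7.16 degrees, less where a joint would pass 70% of its speed; a pose out of reach is approached as far as the arm can. A call is refused whole if a number of a shift passes 1 or a number of a turn 1, either way. A call with a gripper value outside its range is refused whole. The fingers move at their own pace and stop on an object; FORCE is the grip in N (left out, the last holds). Time passes only in rows, so rows that do not move let the fingers close. It gives the time, the measured TCP pose, the force, the opening and the grip force at its end, in the units of the state.
- read_state(): the state, without advancing time (a new reading comes with each control period).
- camera(name): name is "scene" or "top"; returns (picture, depth): 400x640x3 uint8, red, green, blue; 400x640 float32, mm along the optical axis (not along the pixel's ray), 0 where there is no reading.
- camera_info(name): a dict with "intrinsics" (3x3 intrinsics, pixels), "k1" (the pictures are not rectified: a ray, as slopes to the right and down, at radius r is drawn at 1 + k1 r^2 times it, then the intrinsics apply), "world_from_camera" (4x4, takes a point from camera to world coordinates). Camera axes: x right, y down, z forward; pixel columns grow to the right and rows downward; lengths in mm; the calibration is good to about 2 mm. A picture is of the moment at which its call begins. camera_info takes no time and is no camera call.
- sign_off(): hands the job in; it is judged then, once.
The state is a dict: "clock": time; "joints": joint angles; "qd": joint speeds; "effort": joint torques, N m; "eef_pos": TCP position; "eef_rot": TCP orientation; "wrist_force": force on the tool from outside, world axes, zero at the start; "moment": the same for the moment, N m; "finger_gap": finger opening in mm; "finger_force": force on a finger pad.
Only numpy, scipy, OpenCV 4.12 (cv2) and the standard library are available. Lean on these libraries where they do the work, as an engineer would, in place of code of your own. Each camera call takes 0.05 s, during which the arm holds its last target. There are 200 camera calls.

## Task

Raise the lid of the wooden flower-drying case by its bow handle until it is almost upright, and before the soft-closing lid sinks too far, swing the prop rod out of its clip and up over the top into the slotted plate under the lid, so that the rod alone holds the lid open at the slot's end. Only once the lid has come to rest on the rod, fit the grey desiccant cassette into its seat in the case: hook its lip under the fixed rail with the foot end still raised, then rock it down until the foot clicks fully home under the sprung catch. Let go of everything and leave the tubs, moulds, bottle and brush where they are.

Things in the scene. Friction and masses are not known exactly. Their poses are not given: they have to be found in the camera images.
- case: Flower-drying case of light wood, fixed to the table, 220 (its x) x 320 (its y) x 80 mm high without lid, walls 10 mm, floor 8 mm thick. Origin: centre of its underside, on the table. Its x axis points from its front (handle side, towards the robot) to the hinge side, its y axis to its left wall, where the prop rod is. It stands turned by up to 0.22 rad.
- lid (a joint): Lid angle, rad: 0 shut, 1.50 at its stop, almost upright, 1.28 when it rests on the prop rod. Lid 220 x 320 x 12 mm, wooden frame with a clear pane, 0.7 kg. Its hinges are damped (8.5 N m s/rad: lifting at 0.35 rad/s takes about 15 N at the handle); let go it sinks from 1.47 to 1.32 in about 10 s, then faster, shut after about 32 s.
- lid_handle (a point): Middle of the round bar of the bow handle on the lid's front edge: bar 10 mm thick, 100 mm long along the case's y, 42 mm in front of the lid's edge and level with it (262 mm from the hinge line, 6 mm above the lid's underside). It turns with the lid; with the lid open it points upward.
- lid_hinge (a point): Middle of the lid's hinge line, along the case's y, at the case's x 110, z 86.5 mm, half way through the lid's thickness and level with the handle's bar. The lid's front edge swings about it up and away from the robot.
- slot_end (a point): Where the centre of the rod's tip stands at the outer end of the slot under the lid: 81.5 mm from the hinge line along the lid, 6 mm below the lid's underside. The slotted steel plate is below the lid's left rail, in the rod's plane; the slot runs from 42 to 85 mm from the hinge line, closed at both ends by stops 8 mm deep; the tip slides freely along it.
- prop (a joint): Prop rod angle, rad: 0 lying level in its clip, pointing to the case's front; 1.57 upright; 2.05 with its tip at the slot's end and the lid resting on it. Let go before upright it falls back; past upright it falls against the lid (2.2 with the lid at 1.46), then its tip slides to the slot's end as the lid sinks to 1.28. With the lid below 1.32 the tip cannot get past the slot's stop.
- prop_pivot (a point): Pivot of the prop rod, on its centre line, at the case's x 22, y 113, z 58 mm (37 mm inside the left wall). Its axis is the case's y. From its clip the rod swings up, over the top and on towards the hinge side.
- prop_bar (a point): Middle of the black-sleeved finger bar, a round cross bar on the prop rod 80 mm from the pivot: it sticks out to the case's -y, sleeve 11 mm thick, 40 mm long, its middle 34 mm from the rod's plane; 36 mm free to the front wall. The rod is steel wire 8 mm thick; its sprung clip, 45 mm from the pivot, lets go at about 2 N of lift at the bar.
- prop_tip (a point): Centre of the rounded tip of the prop rod (8 mm thick), 116 mm from the pivot.
- cassette: Grey plastic desiccant cassette standing on the table left or right of the case, body 96 (its x) x 44 (its y) x 44 mm high, about 0.22 kg, black breathing slots on top. Origin: centre of its underside. Its +x end has thumb ribs on top and the rounded foot; its -x end has the lip.
- cassette_lip (a point): Tip of the lip at the cassette's -x end: a plate 32 mm wide, 5 mm thick, standing 12 mm out of the end face, 3 to 8 mm above the underside; this point is at its outer end, mid-thickness (x -60, z 5.5 mm of the cassette).
- cassette_foot (a point): Middle of the rounded foot bar (8 mm thick, 32 mm wide) at the cassette's +x end (x 51, z 5 mm of the cassette).
- seat (a point): Middle of the cassette's seat in the case, on its base plate, 18 mm above the table; axes as the case's. A seated cassette has its origin here, its +x along the case's +y. At the -y end is the fixed rail, 42 mm wide: upright face at y -61.5 mm, overhang from there to y -54, underside 11 and top 16 mm above the plate. Front wall 33 mm from the seated cassette.
- catch (a joint): Travel of the sprung catch at the seat's +y end, m: 0 at rest, pushed to +y as the foot passes, back to 0 when it clicks over the foot. Its round nose (10 mm thick) is at the seat's y 56.5, z 12.5 mm, top 17.5 mm above the base plate; the foot comes in above it and is pressed down with about 8 N at the foot end.
- tub_large: Clear open tub of orange flower heads, 130 x 100 x 45 mm, beside the case; leave alone. Origin: centre of underside.
- tub_violet: Clear open tub of violet flower heads, 120 x 100 x 45 mm, on the other side; leave alone.
- tub_small: Small clear tub of straw-coloured flower heads, 60 x 75 x 40 mm, standing inside the case behind the seat; leave alone.
- mould_hex: Six-sided plaster mould, 90 mm across, 14 mm high, on the side of the case opposite the cassette; leave alone.
- mould_oct: Eight-sided plaster mould, 72 mm across, 13 mm high, in front of the case on the right; leave alone.
- dropper: Amber bottle, 34 mm across, 85 mm high, in front of the case on the left; leave alone.
- brush: Brush 170 mm long lying in front of the case; leave alone.
There are look-alikes about, which are no part of the job. Leave any blue look-alike of the cassette alone.

How it is judged (in metres and radians):
On the way, in this order (a step that is already met when the one before it is completed fails the run):
1. the lid rests on the prop rod, whose tip stands at the slot's end (value of joint lid between 1.25 and 1.31 rad and distance between prop_tip and slot_end below 0.008 m and velocity of joint lid between -0.01 and 0.01 rad/s), for 0.3 s.
2. the cassette's lip is under the fixed rail with the foot end still raised (y of cassette_lip in the frame of seat between -0.066 and -0.055 m and z of cassette_lip in the frame of seat below 0.011 m and x of cassette_lip in the frame of seat between -0.01 and 0.01 m and z of cassette_foot in the frame of seat above 0.012 m).
At the end, for the whole second after the job is handed in: Lid at rest at 1.25 to 1.31 rad on the rod, its tip within 8 mm of the slot's end; cassette at rest in its seat: lip at least 1 mm under the rail's overhang, foot down to within 3.5 mm of home, both within 10 mm sideways, catch back to within 1.5 mm of rest (all of step 1 and y of cassette_lip in the frame of seat between -0.066 and -0.055 m and z of cassette_lip in the frame of seat below 0.011 m and x of cassette_lip in the frame of seat between -0.01 and 0.01 m and z of cassette_foot in the frame of seat below 0.0085 m and x of cassette_foot in the frame of seat between -0.01 and 0.01 m and value of joint catch below 0.0015 m and linear speed of cassette below 0.02 m/s); the robot touches nothing.
It fails at once if a tub of flowers is pushed more than 40 mm or tipped (distance of any of tub_large, tub_violet, tub_small from where it was at the start of the episode above 0.04 m or angle between any of tub_large, tub_violet, tub_small's own z axis and vertical above 0.6 rad).
It fails at once if a plaster mould is pushed more than 40 mm or tipped (distance of any of mould_hex, mould_oct from where it was at the start of the episode above 0.04 m or angle between any of mould_hex, mould_oct's own z axis and vertical above 0.6 rad).
It fails at once if the bottle is pushed more than 40 mm or tipped, or the brush pushed more than 40 mm (distance of any of dropper, brush from where it was at the start of the episode above 0.04 m or angle between dropper's own z axis and vertical above 0.6 rad).
It also fails if it takes over 72 s, if anything falls off the work surface, if the arm or the gripper's body presses on something with over 40 N, if the wrist force passes 120 N, or if a joint passes its speed limit or range.

## Working session

There is one attempt and no reset: what is moved stays moved. The work goes in short steps, Python scripts to look and compute and a shell command to move; the robot and the scene stay as the last step left them, time stands still between calls to the robot, and variables do not carry over. Pictures are saved under pics/ and viewed, at most 10 in all, crops included, and the job is handed in when it is done.

```bash
ls; mkdir -p pics; python3 - <<'E'
from cell import *
import cv2,numpy as np
for n in("scene","top"):
    p,d=camera(n); cv2.imwrite(f"pics/{n}0.png",p[:,:,::-1]); np.save(f"pics/{n}0_d.npy",d)
    i=camera_info(n); print(n,i); 
print(read_state(),grip_point_offset)
E
```

```text
pics
scene {'intrinsics': array([[482.38898271,   0.        , 317.57363635],
       [  0.        , 482.38898271, 197.59510637],
       [  0.        ,   0.        ,   1.        ]]), 'k1': 0.047053914640162224, 'world_from_camera': array([[-7.06383225e-01,  3.99354591e-01, -5.84413081e-01,
         1.44954385e+03],
       [ 7.07359205e-01,  3.68178310e-01, -6.03396791e-01,
         1.02678101e+03],
       [-2.58010583e-02, -8.39619344e-01, -5.42562128e-01,
         9.90994466e+02],
       [ 0.00000000e+00,  0.00000000e+00,  0.00000000e+00,
         1.00000000e+00]])}
top {'intrinsics': array([[439.32440776,   0.        , 315.56106719],
       [  0.        , 439.32440776, 207.71883432],
       [  0.        ,   0.        ,   1.        ]]), 'k1': -0.08674399313913822, 'world_from_camera': array([[ 8.43738298e-02, -9.75073476e-01,  2.05213969e-01,
         2.37693856e+02],
       [-9.96433444e-01, -8.23163360e-02,  1.85583366e-02,
         2.65630940e+01],
       [-1.20327978e-03, -2.06047900e-01, -9.78541167e-01,
         1.36218856e+03],
       [ 0.00000000e+00,  0.00000000e+00,  0.00000000e+00,
         1.00000000e+00]])}
{'clock': 0.1, 'joints': array([-1.40460417e+00,  3.00387672e-01,  1.52149686e+00, -7.40315671e-07,
        1.32069905e+00, -6.65661168e-02]), 'qd': array([-0.00082162,  0.00040747, -0.00267103, -0.00090703,  0.00090097,
       -0.00159432]), 'effort': array([ 3.09913055e-03, -5.32643330e+01, -3.53282654e+01,  7.09975488e-02,
        2.34877708e-02, -6.93775200e-05]), 'eef_pos': array([ 126.83785152, -534.91776705,  180.6677311 ]), 'eef_rot': array([-3.14060387e+00, -6.51984927e-05,  2.32758422e-01]), 'wrist_force': array([ 0.60881389, -0.18246564,  0.27094115]), 'moment': array([ 0.06254181, -0.01102031, -0.00383485]), 'finger_force': 0.0, 'finger_gap': 93.62767026116377} 18.8
```

View pics/scene0.png

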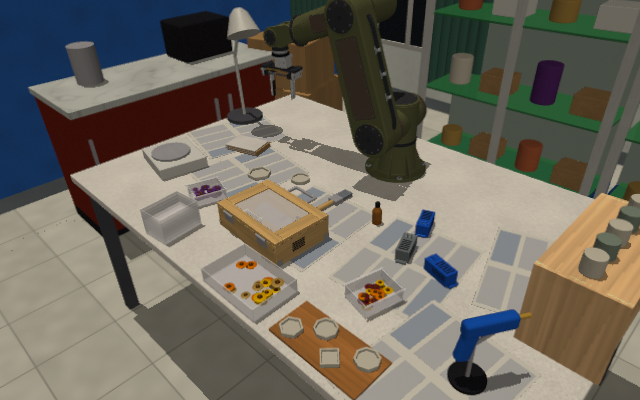

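View pics/top0.png

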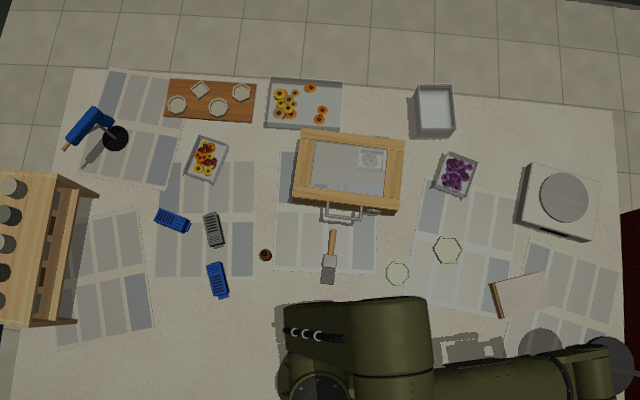

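The top view shows the case at about (348,172) and its handle at about (340,213). There are three cassette-shaped things: grey at (213,230), blue at (172,220) and blue at (217,280). Only the grey one fits the description. Next I'll measure from both views and check it in an enlarged crop.

```bash
cat > h.py <<'E'
import numpy as np,cv2
from cell import *
def rays(n,uv):
    i=camera_info(n);K=i["intrinsics"]
    p=cv2.undistortPoints(np.asarray(uv,float).reshape(-1,1,2),K,np.array([i["k1"],0,0,0.])).reshape(-1,2)
    return np.c_[p,np.ones(len(p))],i["world_from_camera"]
def cloud(n,d):
    u,v=np.meshgrid(np.arange(640),np.arange(400))
    r,T=rays(n,np.c_[u.ravel(),v.ravel()]); P=r*d.reshape(-1,1)
    W=P@T[:3,:3].T+T[:3,3]; W[d.ravel()<=0]=np.nan
    return W.reshape(400,640,3)
def onplane(n,uv,z):
    r,T=rays(n,uv); D=r@T[:3,:3].T; return T[:3,3]+D*((z-T[2,3])/D[:,2])[:,None]
def project(n,P):
    i=camera_info(n);T=np.linalg.inv(i["world_from_camera"]);P=np.atleast_2d(P)@T[:3,:3].T+T[:3,3]
    return cv2.projectPoints(P,np.zeros(3),np.zeros(3),i["intrinsics"],np.array([i["k1"],0,0,0.]))[0].reshape(-1,2)
E
python3 - <<'E'
from h import *
C={}
for n in("top","scene"):
    d=np.load(f"pics/{n}0_d.npy");W=cloud(n,d);C[n]=W
    p=cv2.imread(f"pics/{n}0.png");hsv=cv2.cvtColor(p,cv2.COLOR_BGR2HSV)
    x,y,z=W[...,0],W[...,1],W[...,2]
    print(n,"table z",np.nanmedian(z[(x>300)&(x<700)&(abs(y)<300)&(z<20)]))
    # lid top
    m=(z>80)&(z<105)&(x>400)&(x<760)&(abs(y+60)<230)
    lab,nn=cv2.connectedComponents(m.astype('uint8'))[::-1] if 0 else cv2.connectedComponents(m.astype('uint8'))[::-1]
    wood=m&(hsv[...,1]>70)&(hsv[...,0]<30)
    r=cv2.minAreaRect(W[wood][:,:2].astype('f4'));print("lid",r,np.median(z[wood]))
    # handle: not wood
    # cassette
    reg=(x>380)&(x<620)&(y>150)&(y<420)&(z>12)
    cas=reg&(hsv[...,1]<70)&(z<60)
    k,l,s,c=cv2.connectedComponentsWithStats(cas.astype('uint8'))
    for j in range(1,k):
        if s[j,4]>60:
            q=W[l==j];t=q[q[:,2]>36]
            print("grey",c[j],s[j,4],np.percentile(q[:,2],[50,95]),cv2.minAreaRect(t[:,:2].astype('f4')) if len(t)>5 else '')
p=cv2.imread("pics/top0.png");s=cv2.imread("pics/scene0.png")
a=cv2.resize(p[200:260,185:245],(390,390),interpolation=cv2.INTER_CUBIC)
b=cv2.resize(s[220:280,375:435],(390,390),interpolation=cv2.INTER_CUBIC)
a2=cv2.resize(p[190:230,300:380],(390,195),interpolation=cv2.INTER_CUBIC);b2=cv2.resize(s[170:220,285:385],(390,195),interpolation=cv2.INTER_CUBIC)
cv2.imwrite("pics/crop1.png",np.vstack([np.hstack([a,b]),np.hstack([a2,b2])]))
E
```

```text
top table z 1.8639193693221614
lid ((631.8909301757812, -38.43391418457031), (320.56097412109375, 234.76988220214844), 87.56233215332031) 93.7069353079446
grey [212.16304348 175.30434783] 92 [43.73301509 50.60063126] ((590.15380859375, 384.2470703125), (35.17552185058594, 61.53861999511719), 33.03174591064453)
grey [213.0688172  228.29677419] 465 [44.4446694 49.6444336] ((423.57745361328125, 361.02545166015625), (97.01594543457031, 44.2419319152832), 18.018739700317383)
scene table z 1.8474296190710788
lid ((634.7896118164062, -40.62187194824219), (330.4179992675781, 226.7966766357422), 87.15901947021484) 94.23116314341144
grey [405.30896226 246.38207547] 424 [44.09775777 48.78867575] ((425.4923095703125, 359.8522033691406), (103.49895477294922, 45.18207931518555), 19.933366775512695)
grey [378.5046729  275.19626168] 214 [34.43204618 48.72456577] ((600.8676147460938, 389.83984375), (42.500457763671875, 50.66197967529297), 69.55908966064453)
```

View pics/crop1.png

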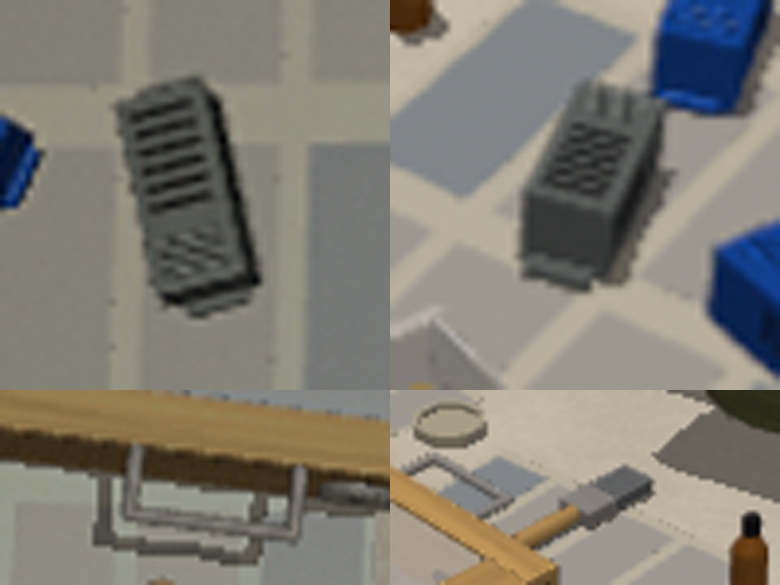

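The crop confirms it. The grey cassette has black slots on its far half and thumb ribs at the robot-side end, with the foot at about (218,245) in the top view. The lip shows at the far end in the scene view. So its +x points back to the robot and slightly to -y, a yaw of about -161°. Next I'll refine the case frame and the handle.

```bash
python3 - <<'E'
from h import *
a=np.deg2rad(-2.6)
for n in("top","scene"):
    d=np.load(f"pics/{n}0_d.npy");W=cloud(n,d);hsv=cv2.cvtColor(cv2.imread(f"pics/{n}0.png"),cv2.COLOR_BGR2HSV)
    x,y,z=W[...,0],W[...,1],W[...,2]
    wood=(hsv[...,1]>70)&(hsv[...,0]<30)&(z>90.5)&(z<99)&(x>450)&(x<780)&(abs(y+40)<230)
    q=W[wood][:,:2]; r=cv2.minAreaRect(q.astype('f4'));print(n,r)
    ex=np.array([np.cos(a),np.sin(a)]);ey=np.array([-ex[1],ex[0]])
    lx,ly=(q-[632,-39])@ex,(q-[632,-39])@ey
    # edges: per-bin extremes -> line fit
    for nm,s,t in(("x",lx,ly),("y",ly,lx)):
        for sg in(-1,1):
            pts=[]
            rg=np.arange(-150,150,12) if nm=="x" else np.arange(-100,100,12)
            for b in rg:
                k=(t>=b)&(t<b+12)
                if k.sum()>2: pts.append((b+6,sg*np.max(sg*s[k])))
            pts=np.array(pts);f=np.polyfit(pts[:,0],pts[:,1],1)
            print(nm,sg,"edge",np.median(pts[:,1]).round(1),"slope",f[0].round(4),len(pts))
    g=(hsv[...,1]<90)&(z>78)&(z<105); L=((W[...,:2]-[632,-39])@ex); M=((W[...,:2]-[632,-39])@ey)
    h=g&(L<-142)&(L>-175)&(abs(M)<90)
    print("handle n",h.sum(),L[h].mean(),np.percentile(M[h],[1,50,99]),np.median(z[h]),np.polyfit(M[h],L[h],1))
print(rays("top",[[0,0]])[0])
E
```

```text
top ((635.7798461914062, -38.5919189453125), (320.60882568359375, 222.4464874267578), 87.51158142089844)
x -1 edge -106.3 slope -0.0 25
x 1 edge 112.4 slope 0.0088 25
y -1 edge -158.4 slope 0.0026 17
y 1 edge 160.4 slope -0.0002 17
handle n 127 -148.61550985871855 [-52.86347596   0.13221021  53.63600266] 92.00995773678778 [ 2.17479454e-03 -1.48616085e+02]
scene ((634.86083984375, -39.18626403808594), (325.4885559082031, 226.7966766357422), 87.15901947021484)
x -1 edge -105.8 slope -0.0068 25
x 1 edge 113.5 slope 0.0007 25
y -1 edge -157.7 slope -0.0045 17
y 1 edge 161.0 slope -0.0042 17
handle n 65 -147.06044825354428 [-52.49832823   2.03849401  55.18882968] 91.22726490452601 [ 8.30647518e-03 -1.47087427e+02]
[[-0.77649053 -0.51112677  1.        ]]
```

```bash
python3 -m handwheel '0.6 0.84 0 1 0.5;0.6 0.84 0 1 0.5;0.6 0.84 0 1 0.5;0.6 0.84 0 1 0.5;0.6 0.84 0 1 0.5;0.6 0.84 0 1 0.5;0.6 0.84 0 1 0.5;0.6 0.84 0 1 0.5;0.6 0.84 0 1 0.5;0.6 0.84 0 1 0.5;0.6 0.84 0 1 0.5;0.6 0.84 0 1 0.5' 40; python3 -m handwheel '0.58 0.84 0 1 0.5;0.57 0.84 0 1 0.5;0.57 0.84 0 0.82 0.5;0 0 0 0 0.5;0 0 0 0 0.5'
```

```text
clock: 1.1
eef_pos: [415.6, -129.9, 181.2]
eef_rot: [3.141, 0.0, 1.284]
wrist_force: [0.5, -0.9, 0.4]
finger_gap: 47.0
finger_force: 0.0
clock: 1.52
eef_pos: [483.9, -29.7, 180.5]
eef_rot: [-3.14, -0.0, 1.529]
wrist_force: [-0.1, 0.4, 0.4]
finger_gap: 47.2
finger_force: 0.0
```

```bash
python3 -m handwheel '0 -0.03 -0.7 0 0.62;0 0 -0.8 0 0.62;0 0 -0.7 0 0.62;0 0 -0.4 0 0.62;0 0 -0.22 0 0.62;0 0 0 0 0.62;0 0 0 0 1;0 0 0 0 1;0 0 0 0 1;0 0 0 0 1;0 0 0 0 1' 50; python3 - <<'E'
from h import *
p,d=camera("scene");q,_=camera("top")
a=cv2.resize(p[140:260,240:360],(480,480),interpolation=cv2.INTER_CUBIC);cv2.imwrite("pics/c2.png",a)
E
```

```text
clock: 2.43
eef_pos: [484.0, -32.4, 69.0]
eef_rot: [3.141, 0.0, 1.526]
wrist_force: [-0.2, 0.1, -0.4]
finger_gap: 5.6
finger_force: 0.0
```

View pics/c2.png

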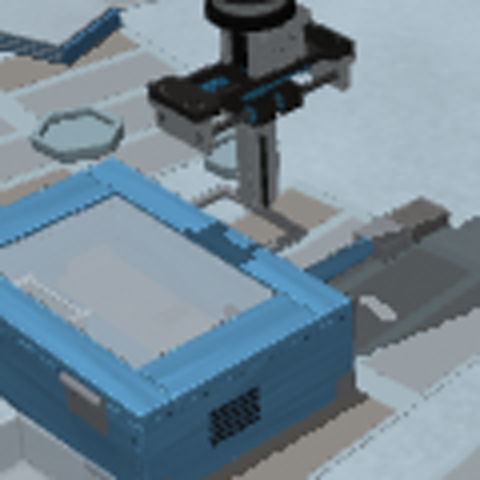

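```bash
python3 -m handwheel '0 0 0 0 1;0 0 0 0 1'; python3 - <<'E'
from h import *
O=np.array([635.3,-38]);a=-.0454;ex=np.array([np.cos(a),np.sin(a)]);ey=np.array([-ex[1],ex[0]])
out=[]
for n in("top","scene"):
    p,d=camera(n);W=cloud(n,d)
    q=(W[...,:2]-O);L=q@ex;M=q@ey;z=W[...,2]
    m=(z>75)&(z<100)&(L<-112)&(L>-200)&(abs(M)<80)
    for b in range(-60,60,10):
        k=m&(M>=b)&(M<b+10)&(z<96)
        if k.sum(): print(n,b,k.sum(),np.round(np.percentile(L[k],[0,25,50,75,100]),1),np.round(np.median(z[k]),1))
    c=project(n,[[*(O-152*ex),86]])[0].astype(int);print(c)
    out.append(cv2.resize(p[max(0,c[1]-30):c[1]+30,c[0]-30:c[0]+30,::-1],(390,390),interpolation=cv2.INTER_NEAREST))
cv2.imwrite("pics/c3.png",np.hstack(out))
E
```

```text
clock: 2.7
eef_pos: [483.7, -32.4, 68.4]
eef_rot: [3.142, 0.0, 1.526]
wrist_force: [0.0, -0.2, 0.9]
finger_gap: 0.4
finger_force: 0.0
[342 217]
scene -60 9 [-157.7 -149.7 -133.8 -132.8 -119.1] 91.4
scene -50 17 [-153.3 -142.5 -133.4 -121.5 -112.2] 91.5
scene -40 6 [-153.6 -149.5 -148.8 -148.2 -146. ] 89.8
scene -30 3 [-149.4 -149.3 -149.1 -148.7 -148.3] 89.8
scene -20 1 [-149.8 -149.8 -149.8 -149.8 -149.8] 89.1
scene -10 5 [-148.8 -148.2 -147.8 -147.7 -144.5] 90.0
scene 0 5 [-151.3 -149.4 -148.8 -147.8 -147.1] 93.0
scene 10 6 [-154.9 -150.5 -149.9 -148.8 -146.8] 92.1
scene 20 8 [-156.7 -151.1 -149.9 -148.8 -148.7] 91.4
scene 30 5 [-153.3 -151.6 -148.1 -145.8 -115.4] 90.5
scene 40 12 [-153.1 -149.3 -143.4 -134.5 -120.6] 92.2
scene 50 18 [-154.2 -141.6 -130.8 -122.4 -113.1] 92.0
[305 193]
```

View pics/c3.png

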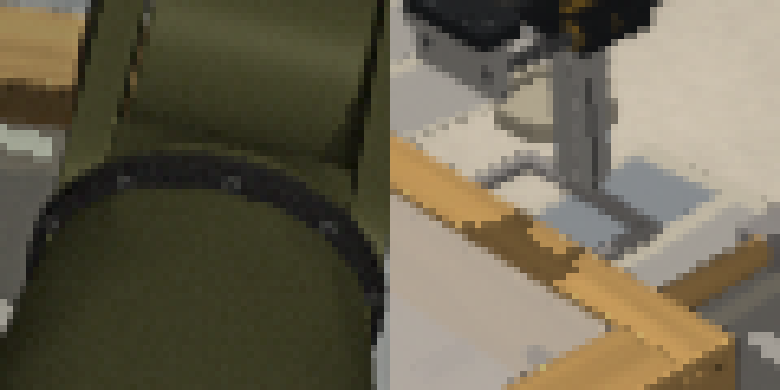

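```bash
python3 - <<'E'
from h import *
O=np.array([635.3,-38]);a=-.0454;ex=np.array([np.cos(a),np.sin(a)]);ey=np.array([-ex[1],ex[0]])
p,d=camera("scene");W=cloud("scene",d)
print(project("scene",[[484,-32,68],[484,-32,88],[484,-32,110],[484,-32,146],[484,-32,166]]))
for v in range(150,206,3):
    print(v,[tuple(np.round([(W[v,u,:2]-O)@ex,(W[v,u,:2]-O)@ey,W[v,u,2]]).astype(int)) for u in (303,306,308)], p[v,306])
E
```

```text
[[305.37703365 197.46754598]
 [305.15175981 192.68207931]
 [304.90045782 187.34653304]
 [304.48109285 178.44937796]
 [304.24361434 173.41475918]]
150 [(np.int64(-138), np.int64(14), np.int64(266)), (np.int64(-138), np.int64(30), np.int64(272)), (np.int64(-156), np.int64(18), np.int64(261))] [100  98  94]
153 [(np.int64(-137), np.int64(15), np.int64(256)), (np.int64(-146), np.int64(19), np.int64(254)), (np.int64(-153), np.int64(21), np.int64(252))] [98 96 93]
156 [(np.int64(-132), np.int64(20), np.int64(249)), (np.int64(-149), np.int64(15), np.int64(240)), (np.int64(-156), np.int64(18), np.int64(239))] [96 94 91]
159 [(np.int64(-133), np.int64(19), np.int64(237)), (np.int64(-144), np.int64(20), np.int64(232)), (np.int64(-156), np.int64(17), np.int64(227))] [30 29 30]
162 [(np.int64(-130), np.int64(22), np.int64(227)), (np.int64(-149), np.int64(13), np.int64(217)), (np.int64(-157), np.int64(15), np.int64(215))] [89 68 25]
165 [(np.int64(-128), np.int64(23), np.int64(218)), (np.int64(-139), np.int64(26), np.int64(214)), (np.int64(-145), np.int64(29), np.int64(213))] [17 18 20]
168 [(np.
[... 1307 characters left out ...]
, np.int64(92)), (np.int64(-246), np.int64(-97), np.int64(6))] [70 68 65]
195 [(np.int64(-222), np.int64(-99), np.int64(2)), (np.int64(-230), np.int64(-91), np.int64(2)), (np.int64(-145), np.int64(22), np.int64(91))] [131 136 138]
198 [(np.int64(-208), np.int64(-84), np.int64(2)), (np.int64(-215), np.int64(-74), np.int64(3)), (np.int64(-221), np.int64(-69), np.int64(3))] [134 138 142]
201 [(np.int64(-108), np.int64(38), np.int64(91)), (np.int64(-117), np.int64(43), np.int64(90)), (np.int64(-121), np.int64(48), np.int64(90))] [144 138 132]
204 [(np.int64(-91), np.int64(58), np.int64(96)), (np.int64(-100), np.int64(63), np.int64(94)), (np.int64(-105), np.int64(67), np.int64(94))] [179 139  83]
```

```bash
python3 - <<'E'
from h import *
y=.2328;t=np.array([np.sin(y),-np.cos(y),0]);c=np.array([126.85,-535,180.7])
P=project("scene",[c+t*53,c-t*53,c+t*53+[0,0,22],c-t*53+[0,0,22],c+[0,0,97]]);print(P)
p=cv2.imread("pics/scene0.png")
cv2.imwrite("pics/c4.png",cv2.resize(p[40:120,240:320],(560,560),interpolation=cv2.INTER_NEAREST))
E
```

```text
[[274.39019153 100.63070442]
 [293.90016301 104.88820181]
 [274.01732853  95.955946  ]
 [293.63297108 100.13551   ]
 [282.59260197  81.53252824]]
```

View pics/c4.png

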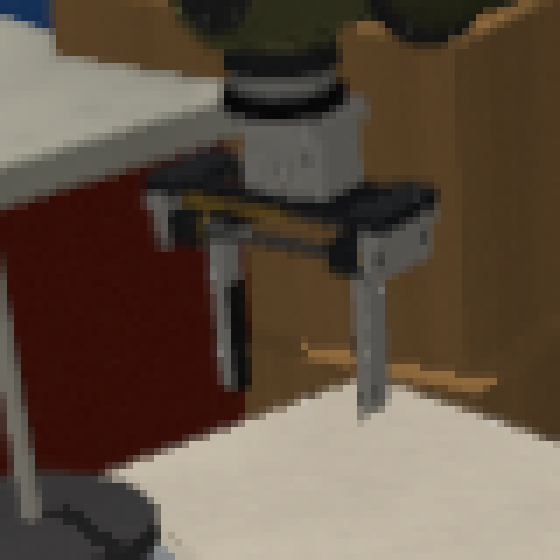

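The fingertips stand about 22 mm higher than the reported TCP, in the start picture and here, so the fingers closed just above the bar. From here on I take the true tip z as the reported z plus 22. I'll open, go 24 mm lower and close again.

```bash
python3 -m handwheel '0 0 0.1 0 0.62;0 0 0 0 0.62;0 0 0 0 0.62;0 0 0 0 0.62;0 0 0 0 0.62;0 0 0 0 0.62;0 0 -0.35 0 0.62;0 0 -0.35 0 0.62;0 0 0 0 0.62;0 0 0 0 1;0 0 0 0 1;0 0 0 0 1' 50; python3 -m handwheel '0 0 0 0 1;0 0 0 0 1;0 0 0 0 1'
```

```text
clock: 3.85
eef_pos: [484.1, -32.4, 45.1]
eef_rot: [3.14, 0.0, 1.526]
wrist_force: [0.5, 0.2, -0.1]
finger_gap: 18.8
finger_force: 0.0
clock: 4.1
eef_pos: [481.3, -32.2, 44.7]
eef_rot: [-3.136, -0.0, 1.526]
wrist_force: [-20.7, 1.1, 16.6]
finger_gap: 8.5
finger_force: 50.0
```

```bash
python3 -c "
import numpy as np
t=np.arange(0,1.4801,.0493);x=262*(1-np.cos(t))/40;z=262*np.sin(t)/40
X=np.round(x,2);Z=np.round(z,2);Y=np.round(-.0454*x,2)
print(len(t)-1)
for i in range(1,len(t)):print('%.2f %.2f %.2f 0 1'%(X[i]-X[i-1],Y[i]-Y[i-1],Z[i]-Z[i-1]),end=';')
"
```

```text
30
0.01 0.00 0.32 0 1;0.02 0.00 0.32 0 1;0.04 0.00 0.33 0 1;0.06 -0.01 0.31 0 1;0.07 0.00 0.32 0 1;0.08 0.00 0.31 0 1;0.11 -0.01 0.31 0 1;0.11 0.00 0.30 0 1;0.13 -0.01 0.29 0 1;0.15 -0.01 0.29 0 1;0.16 0.00 0.28 0 1;0.17 -0.01 0.27 0 1;0.19 -0.01 0.27 0 1;0.20 -0.01 0.25 0 1;0.21 -0.01 0.24 0 1;0.22 -0.01 0.24 0 1;0.24 -0.01 0.22 0 1;0.24 -0.01 0.21 0 1;0.26 -0.01 0.20 0 1;0.26 -0.01 0.18 0 1;0.28 -0.02 0.17 0 1;0.28 -0.01 0.16 0 1;0.29 -0.01 0.14 0 1;0.29 -0.01 0.13 0 1;0.31 -0.02 0.12 0 1;0.30 -0.01 0.10 0 1;0.31 -0.02 0.08 0 1;0.32 -0.01 0.07 0 1;0.32 -0.02 0.05 0 1;0.32 -0.01 0.04 0 1;
```

```bash
python3 -m handwheel '-0.08 0 0 0 1;0.01 0 0.32 0 1;0.02 0 0.32 0 1;0.04 0 0.33 0 1;0.06 -0.01 0.31 0 1;0.07 0 0.32 0 1;0.08 0 0.31 0 1;0.11 -0.01 0.31 0 1;0.11 0 0.30 0 1;0.13 -0.01 0.29 0 1;0.15 -0.01 0.29 0 1' 60
```

```text
clock: 5.02
eef_pos: [509.7, -33.6, 166.2]
eef_rot: [-3.135, -0.001, 1.526]
wrist_force: [-1.1, 1.0, -24.5]
finger_gap: 8.5
finger_force: 60.0
```

```bash
python3 -m handwheel '0.16 0 0.28 0 1;0.17 -0.01 0.27 0 1;0.19 -0.01 0.27 0 1;0.20 -0.01 0.25 0 1;0.21 -0.01 0.24 0 1;0.22 -0.01 0.24 0 1;0.24 -0.01 0.22 0 1;0.24 -0.01 0.21 0 1;0.26 -0.01 0.20 0 1;0.26 -0.01 0.18 0 1' 60
```

```text
clock: 5.85
eef_pos: [593.8, -37.5, 264.3]
eef_rot: [-3.131, 0.0, 1.526]
wrist_force: [-37.6, 0.3, 15.7]
finger_gap: 8.3
finger_force: 60.0
```

```bash
python3 -m handwheel '0.23 -0.02 0.22 0 1;0.26 -0.01 0.20 0 1;0.29 -0.01 0.15 0 1;0.29 -0.01 0.13 0 1;0.31 -0.02 0.12 0 1;0.30 -0.01 0.10 0 1;0.31 -0.02 0.08 0 1' 60
```

```text
clock: 6.43
eef_pos: [675.2, -41.3, 303.8]
eef_rot: [-3.135, -0.0, 1.526]
wrist_force: [-24.1, 2.8, 6.5]
finger_gap: 8.2
finger_force: 60.0
```

```bash
python3 -m handwheel '0.31 -0.01 0.07 0 1;0.31 -0.02 0.05 0 1;0.28 -0.01 0.03 0 1;0.1 0 0.01 0 1;0 0 0 0 1;0 0 0 0 1' 60
```

```text
clock: 6.93
eef_pos: [717.5, -43.3, 311.9]
eef_rot: [3.137, 0.0, 1.526]
wrist_force: [-2.0, -1.0, 11.6]
finger_gap: 7.9
finger_force: 60.0
```

```bash
python3 -m handwheel '0 0 0 0 0.5;0 0 0 0 0.5;0 0 0.8 0 0.5;0 0 0.6 0 0.5;-0.8 0.1 0 0.5 0.2;-0.8 0.1 0 1 0.2;-0.6 0.15 0 1 0.2;-0.3 0.2 -0.4 1 0.2;-0.2 0.2 -0.5 1 0.2;-0.2 0.2 -0.5 1 0.2;-0.2 0.2 -0.5 1 0.2;-0.1 0.2 -0.5 1 0.2' 15; python3 -m handwheel '-0.03 0.1 -0.35 1 0.2;-0.03 0.1 -0.35 1 0.2;-0.03 0.1 -0.35 1 0.2;-0.03 0.1 -0.35 1 0.2;-0.03 0.1 -0.35 1 0.2;-0.03 0.1 -0.35 1 0.2;-0.02 0.1 -0.35 1 0.2;-0.02 0.1 -0.35 1 0.2;-0.02 0.1 -0.35 1 0.2;-0.02 0.1 -0.35 1 0.2;0 0.05 -0.3 0.5 0.2'; python3 - <<'E'
from h import *
for n in("top","scene"):
    p,d=camera(n);np.save(f"pics/{n}1_d.npy",d);cv2.imwrite(f"pics/{n}1.png",p[:,:,::-1])
a=cv2.imread("pics/top1.png")[100:240,270:430];b=cv2.imread("pics/scene1.png")[130:270,200:360]
cv2.imwrite("pics/c5.png",np.hstack([cv2.resize(i,(400,350),interpolation=cv2.INTER_CUBIC) for i in(a,b)]))
E
```

```text
clock: 7.93
eef_pos: [599.4, 9.9, 269.2]
eef_rot: [3.141, 0.0, 2.167]
wrist_force: [0.4, -0.4, -0.0]
finger_gap: 74.9
finger_force: 0.0
clock: 8.85
eef_pos: [589.5, 51.9, 116.8]
eef_rot: [-3.142, -0.001, 3.084]
wrist_force: [0.5, -0.3, 0.3]
finger_gap: 75.2
finger_force: 0.0
```

View pics/c5.png

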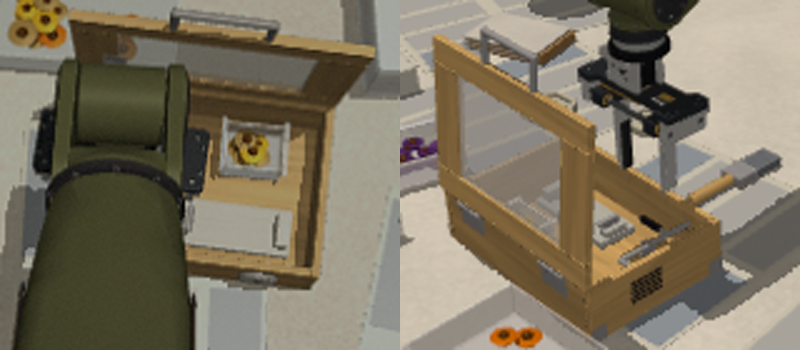

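The lid is up. In the scene crop the black finger bar is at about (650,222), which is full pixel (300,219), and the rod runs beside it. Next I'll measure the bar.

```bash
python3 - <<'E'
from h import *
O=np.array([635.3,-38]);a=-.0454;ex=np.array([np.cos(a),np.sin(a)]);ey=np.array([-ex[1],ex[0]])
p=cv2.imread("pics/scene1.png");W=cloud("scene",np.load("pics/scene1_d.npy"))
m=np.zeros((400,640),bool);m[210:226,292:308]=1
m&=p.max(2)<55
q=W[m];P=onplane("scene",np.argwhere(m)[:,::-1],62)
for Q in(q,P):
    print(m.sum(),"x",np.percentile((Q[:,:2]-O)@ex,[2,50,98]).round(1),"y",np.percentile((Q[:,:2]-O)@ey,[2,50,98]).round(1),"z",np.percentile(Q[:,2],[2,50,98]).round(1))
print(project("scene",[[*(O+ex*-58+ey*y),58] for y in(59,79,99,113)]))
E
```

```text
27 x [-62.8 -55.1 -51.7] y [61.1 79.9 99. ] z [60.5 63.7 68.7]
27 x [-63.5 -57.5 -51.6] y [57.4 76.7 96.4] z [62. 62. 62.]
[[296.31925254 217.48114102]
 [300.20324216 219.95384432]
 [304.14835551 222.46575459]
 [306.9471374  224.24795835]]
```

```bash
python3 -m handwheel '-0.25 0.02 -0.6 0.1 0.2;0 0 -0.8 0 0.2;0 0 -0.6 0 0.2;0 0 -0.34 0 0.2;0 0 0 0 0.2;0 0 0 0 0.6;0 0 0 0 0.6;0 0 0 0 0.6;0 0 0 0 0.6;0 0 0 0 0.6' 15
```

```text
clock: 9.78
eef_pos: [580.6, 51.4, 25.9]
eef_rot: [-3.141, 0.002, 3.087]
wrist_force: [-0.9, -6.1, 1.7]
finger_gap: 60.8
finger_force: 15.0
```

```bash
python3 -m handwheel '0.01 0 0.24 0 0.6;0.04 0 0.24 0 0.6;0.07 0 0.23 0 0.6;0.10 -0.01 0.22 0 0.6;0.12 0 0.21 0 0.6;0.15 -0.01 0.19 0 0.6;0.17 -0.01 0.17 0 0.6;0.19 -0.01 0.15 0 0.6' 20; python3 - <<'E'
from h import *
O=np.array([635.3,-38]);a=-.0454;ex=np.array([np.cos(a),np.sin(a)]);ey=np.array([-ex[1],ex[0]])
p,d=camera("scene");cv2.imwrite("pics/s6.png",p[:,:,::-1]);cv2.imwrite("pics/c6.png",cv2.resize(p[130:270,200:360,::-1],(560,490),interpolation=cv2.INTER_CUBIC))
E
```

```text
clock: 10.45
eef_pos: [614.5, 49.8, 92.2]
eef_rot: [-3.14, 0.001, 3.087]
wrist_force: [0.6, -5.2, -2.2]
finger_gap: 60.8
finger_force: 20.0
```

View pics/c6.png

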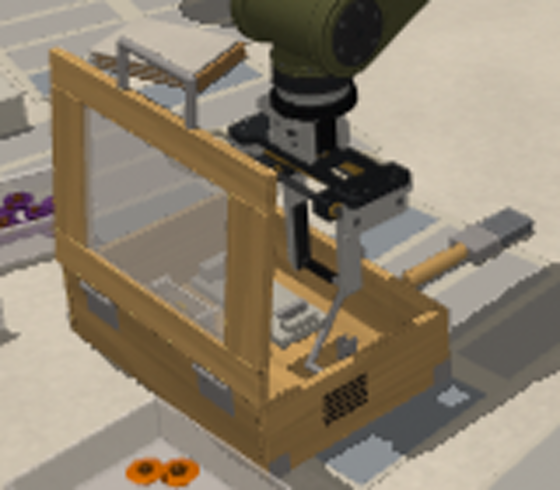

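The rod is held between the fingers and follows the arc: its pivot is at about (315,365) in the crop and the bar at (318,270). I'll carry it on past upright.

```bash
python3 -m handwheel '0.20 -0.01 0.13 0 0.6;0.22 -0.01 0.10 0 0.6;0.23 -0.01 0.07 0 0.6;0.24 -0.01 0.05 0 0.6;0.24 -0.01 0.02 0 0.6;0.24 -0.01 -0.01 0 0.6;0.24 -0.01 -0.04 0 0.6;0.1 0 -0.03 0 0.6;0 0 0 0 0.6'
```

```text
clock: 11.25
eef_pos: [683.6, 46.7, 103.9]
eef_rot: [-3.14, 0.003, 3.087]
wrist_force: [0.1, -5.8, 3.2]
finger_gap: 60.3
finger_force: 20.0
```

```bash
python3 -m handwheel '0 0 0 0 0.2;0 0 0 0 0.2;0 0 0 0 0.2;0 0 0 0 0.2;0 0 0 0 0.2;-0.2 0 0.4 0 0.2;-0.4 0 0.6 0 0.2;-0.5 0 0.6 0 0.2;-0.5 0 0.6 0 0.2;-0.6 0 0.3 0 0.2;-0.6 0 0.2 0 0.2;-0.6 0 0 0 0.2'; python3 - <<'E'
from h import *
p,d=camera("scene");cv2.imwrite("pics/s7.png",p[:,:,::-1]);cv2.imwrite("pics/c7.png",cv2.resize(p[120:260,200:360,::-1],(560,490),interpolation=cv2.INTER_CUBIC))
E
```

```text
clock: 12.25
eef_pos: [545.8, 48.0, 211.8]
eef_rot: [3.141, 0.003, 3.088]
wrist_force: [0.6, 0.3, -0.1]
finger_gap: 75.3
finger_force: 0.0
```

View pics/c7.png

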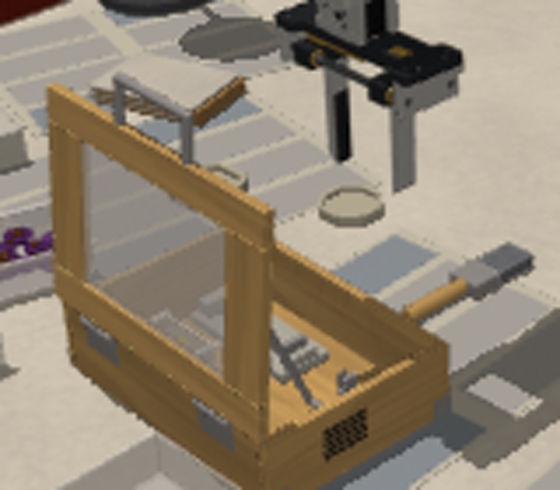

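The rod now leans up to the lid, past upright, and the gripper is clear. While the lid sinks I'll go over to the cassette.

```bash
python3 -m handwheel '-0.43 0.84 0 0.5 0.25;-0.43 0.84 0 0.5 0.25;-0.43 0.84 0 0.5 0.25;-0.43 0.84 0 0.5 0.25;-0.43 0.84 0 0.5 0.25;-0.43 0.84 0 0.5 0.25;-0.43 0.84 0 0.5 0.25;-0.43 0.84 0 0.5 0.25;-0.42 0.82 0 0.43 0.25;0 0 -0.9 0 0.25;0 0 -0.9 0 0.25;0 0 -0.9 0 0.25' 4; python3 -m handwheel '0 0 -0.5 0 0.25;0 0 0 0 0.25;0 0 0 0 0.25'; python3 - <<'E'
from h import *
O=np.array([635.3,-38]);a=-.0454;ex=np.array([np.cos(a),np.sin(a)]);ey=np.array([-ex[1],ex[0]])
for n in("top","scene"):
    p,d=camera(n);np.save(f"pics/{n}2_d.npy",d);cv2.imwrite(f"pics/{n}2.png",p[:,:,::-1]);W=cloud(n,d)
    q=W[...,:2]-O;L=q@ex;M=q@ey;z=W[...,2];hsv=cv2.cvtColor(p,cv2.COLOR_RGB2HSV)
    # lid angle: lid pts wood above z 120
    k=(z>110)&(L>-20)&(L<140)&(abs(M)<165)
    f=np.polyfit(z[k]-86.5,L[k],1);print(n,"lid pts",k.sum(),"angle",np.pi/2+np.arctan(f[0]),f)
    # seat: grey things in case
    g=(hsv[...,1]<60)&(L<0)&(L>-100)&(abs(M)<120)&(z>10)&(z<60)
    print(g.sum(),"x",np.percentile(L[g],[1,50,99]).round(),"y",np.percentile(M[g],[1,50,99]).round())
    for b in range(-120,120,6):
        s=g&(M>=b)&(M<b+6)
        if s.sum()>2: print(b,s.sum(),np.percentile(L[s],[3,97]).round(),np.percentile(z[s],[5,50,95]).round(1))
E
```

```text
clock: 13.3
eef_pos: [391.4, 350.2, 100.8]
eef_rot: [3.141, 0.001, -2.807]
wrist_force: [1.1, 1.2, -0.2]
finger_gap: 70.7
finger_force: 0.0
clock: 13.55
eef_pos: [391.9, 349.5, 82.0]
eef_rot: [-3.141, -0.001, -2.809]
wrist_force: [0.2, 0.1, 1.3]
finger_gap: 70.5
finger_force: 0.0
top lid pts 2926 angle 1.464023898420984 [ -0.10718003 101.20472301]
863 x [-75. -46. -16.] y [-118.  -49.  111.]
-120 37 [-74. -17.] [15.  33.  39.1]
-114 47 [-74. -19.] [16.  25.3 39.2]
-108 34 [-72. -21.] [15.8 19.3 26.5]
-102 37 [-73. -19.] [14.9 18.6 23. ]
-96 34 [-73. -17.] [12.8 18.8 23.5]
-90 35 [-74. -18.] [12.8 19.3 22.5]
-84 35 [-73. -19.] [15.1 20.  23.8]
-78 37 [-74. -19.] [15.7 18.9 25. ]
-72 35 [-75. -17.] [15.7 19.2 22.7]
-66 35 [-71. -19.] [14.4 18.1 23. ]
-60 35 [-73. -19.] [15.5 19.7 23.4]
-54 33 [-74. -18.] [16.9 19.3 24. ]
-48 37 [-74. -16.] [15.3 19.8 23.8]
-42 37 [-74. -18.] [14.9 19.4 24.5]
-36 38 [-73. -16.] [15.2 19.9 25.4]
-30 33 [-73. -18.] [15.6 19.  24.6]
-24 37 [-74. -16.] [15.  18.8 23.7]
-18 34 [-70. -20.] [15.6 19.8 24. ]
-12 34 [-72. -17.] [14.3 20.7 23.9]
-6 31 [-74. -18.]
[... 161 characters left out ...]
 [-32. -17.] [43.5 46.7 50.5]
114 5 [-29. -19.] [44.8 47.9 48.7]
scene lid pts 3980 angle 1.441755783789451 [ -0.12976158 112.09340526]
172 x [-75. -48. -19.] y [-57.   9. 116.]
-54 3 [-71. -62.] [16.  16.7 20.7]
-48 5 [-73. -59.] [16.7 22.  25.3]
-42 8 [-73. -53.] [17.  19.1 22.3]
-36 5 [-74. -58.] [15.5 16.4 20.4]
-30 8 [-66. -44.] [17.9 21.9 24.2]
-24 4 [-61. -41.] [19.9 21.6 22.7]
-12 3 [-37. -29.] [20.4 20.5 20.8]
-6 16 [-70. -26.] [19.5 21.7 36.8]
0 19 [-67. -25.] [20.3 31.7 37.6]
6 21 [-64. -26.] [24.  27.7 40.4]
12 31 [-69. -23.] [13.2 20.7 31. ]
18 31 [-72. -25.] [12.1 19.3 28.6]
102 5 [-26. -19.] [48.7 53.  59.9]
108 3 [-23. -15.] [48.9 49.4 50. ]
114 4 [-29. -21.] [52.6 57.4 59.6]
```

```bash
python3 -m handwheel '0 0 -0.7 0 0.25;0 0 -0.8 0 0.25;0 0 -0.5 0 0.25;0 0 -0.22 0 0.25;0 0 0 0 0.25;0 0 0 0 0.7;0 0 0 0 0.7;0 0 0 0 0.7;0 0 0 0 0.7;0 0 0 0 0.7;0 0 0 0 0.7;0 0 0 0 0.7' 4; python3 - <<'E'
from h import *
O=np.array([635.3,-38]);a=-.0454;ex=np.array([np.cos(a),np.sin(a)]);ey=np.array([-ex[1],ex[0]])
W=cloud("top",np.load("pics/top2_d.npy"));q=W[...,:2]-O;L=q@ex;M=q@ey;z=W[...,2]
for b in list(range(-134,-98,3))+list(range(-12,24,3)):
    s=(L<-35)&(L>-56)&(M>=b)&(M<b+3)
    if s.sum()>1: print(b+1.5,s.sum(),np.percentile(z[s],[10,50,90]).round(1))
for lo,hi in((-123,-110),(-3,8)):
    s=(z>31)&(z<45)&(M>lo)&(M<hi)&(L<-5)&(L>-90);print(np.percentile(L[s],[3,50,97]).round(1),np.percentile(M[s],[5,50,95]).round(1))
p=cv2.imread("pics/top2.png");c=project("top",[[*(O-45*ex-55*ey),18]])[0].astype(int);print(c)
cv2.imwrite("pics/c8.png",cv2.resize(p[c[1]-30:c[1]+30,c[0]-40:c[0]+40],(800,600),interpolation=cv2.INTER_CUBIC))
E
```

```text
clock: 14.65
eef_pos: [392.4, 349.9, -6.1]
eef_rot: [3.141, 0.001, -2.809]
wrist_force: [-1.1, 0.3, 6.6]
finger_gap: 44.3
finger_force: 4.0
-132.5 6 [ 5.4  9.5 15.8]
-129.5 4 [10.7 11.1 19.4]
-126.5 3 [17.4 21.3 21.8]
-123.5 6 [33.5 34.6 37.4]
-120.5 6 [33.2 35.7 38.7]
-117.5 6 [32.6 34.5 36.7]
-114.5 7 [31.3 37.7 39.2]
-111.5 10 [18.6 32.7 38.8]
-108.5 8 [17.3 20.3 29. ]
-105.5 5 [19.4 20.4 23.2]
-102.5 5 [15.9 26.3 27. ]
-99.5 6 [16.7 20.1 22.6]
-10.5 4 [18.6 21.1 24. ]
-7.5 6 [13.4 18.7 22.7]
-4.5 5 [16.7 17.5 28.1]
-1.5 7 [34.  36.4 38.3]
1.5 6 [33.6 36.6 39.4]
4.5 5 [36.1 37.1 40.7]
7.5 6 [17.8 19.9 37.9]
10.5 6 [15.5 24.  27.3]
13.5 7 [24.9 26.2 28.6]
16.5 7 [25.9 28.2 32. ]
19.5 7 [15.7 23.1 24.5]
22.5 6 [ 7.   8.8 11.3]
[-62.8 -44.9 -24. ] [-122.3 -117.1 -111. ]
[-61.2 -46.6 -29.7] [-2.7  2.3  6.8]
[362 190]
```

```bash
python3 -m handwheel '0.04 0.01 0.1 0 0.7;0.05 0.02 0.11 0 0.7;0.05 0.02 0.11 0 0.7;0.05 0.01 0.11 0 0.7;0 0 0 0 0.7;0 0 0 0 0.7' 4; cat > tilt.py <<'E'
from h import *
import sys
def tilt(c,r=75):
    for n in("scene","top"):
        p,d=camera(n);W=cloud(n,d);hsv=cv2.cvtColor(p,cv2.COLOR_RGB2HSV)
        z=W[...,2];m=(np.hypot(W[...,0]-c[0],W[...,1]-c[1])<r)&(z>c[2]+6)&(z<c[2]+95)&(hsv[...,1]<75)
        u,v=project(n,[c])[0].astype(int);q=W[m]
        a=np.deg2rad(c[3]);e=np.array([np.cos(a),np.sin(a)]);s=(q[:,:2]-c[:2])@e;t=(q[:,:2]-c[:2])@[-e[1],e[0]]
        k=abs(t)<15
        print(n,m.sum(),"pix",u,v)
        for b in range(-72,72,8):
            w=k&(s>=b)&(s<b+8)
            if w.sum()>2: print(" s",b+4,w.sum(),np.percentile(q[w,2],[50,90]).round(1))
tilt([float(i) for i in sys.argv[1:5]])
E
python3 tilt.py 427 361 0 -161
```

```text
clock: 15.15
eef_pos: [399.8, 352.0, 10.5]
eef_rot: [3.141, 0.001, -2.809]
wrist_force: [0.3, 0.9, -0.7]
finger_gap: 43.8
finger_force: 4.0Traceback (most recent call last):
  File "tilt.py", line 14, in <module>
    tilt([float(i) for i in sys.argv[1:5]])
    ~~~~^^^^^^^^^^^^^^^^^^^^^^^^^^^^^^^^^^^
  File "tilt.py", line 7, in tilt
    u,v=project(n,[c])[0].astype(int);q=W[m]
        ~~~~~~~^^^^^^^
  File "h.py", line 15, in project
    i=camera_info(n);T=np.linalg.inv(i["world_from_camera"]);P=np.atleast_2d(P)@T[:3,:3].T+T[:3,3]
                                                               ~~~~~~~~~~~~~~~~^~~~~~~~~~~
ValueError: matmul: Input operand 1 has a mismatch in its core dimension 0, with gufunc signature (n?,k),(k,m?)->(n?,m?) (size 3 is different from 4)
```

```bash
sed -i 's/\[c\])\[0\]/[c[:3]])[0]/' tilt.py; python3 tilt.py 427 361 0 -161
```

```text
scene 680 pix 404 253
 s -60 8 [ 8.5 11.7]
 s -52 46 [35.1 44.1]
 s -44 76 [25.6 46.8]
 s -36 19 [48.9 50.6]
 s -28 20 [49.5 53.1]
 s -20 19 [49. 55.]
 s -12 24 [52.2 54.8]
 s -4 17 [55.2 57. ]
 s 4 17 [56.  58.3]
 s 12 17 [56.4 60.2]
 s 20 21 [58.4 62.4]
 s 28 18 [60.6 63.9]
 s 36 20 [62.7 64.7]
 s 44 3 [61.2 61.5]
top 25 pix 215 229
```

Tilt is about 0.19 rad with the foot end up, as wanted. I'll firm the grip, lift, and carry it over the case while turning.

```bash
python3 -m handwheel '0 0 0 0 0.8;0 0 0 0 0.8;0 0 0 0 0.8;0 0 0.6 0 0.8;0 0 0.8 0 0.8;0 0 0.8 0 0.8;0 0 0.8 0 0.8' 35; python3 -m handwheel '0.2 -0.44 0 -0.97 0.8;0.2 -0.44 0 -0.97 0.8;0.2 -0.44 0 -0.97 0.8;0.2 -0.44 0 -0.97 0.8;0.2 -0.44 0 -0.97 0.8;0.2 -0.44 0 -0.97 0.8;0.2 -0.44 0 -0.97 0.8;0.2 -0.44 0 -0.97 0.8;0.2 -0.44 0 -0.97 0.8;0.2 -0.44 0 -0.97 0.8;0.2 -0.44 0 -0.97 0.8;0.2 -0.44 0 -0.97 0.8';python3 -m handwheel '0.2 -0.44 0 -0.97 0.8;0.2 -0.44 0 -0.97 0.8;0.2 -0.44 0 -0.97 0.8;0.2 -0.44 0 -0.97 0.8;0.2 -0.44 0 -0.97 0.8;0.2 -0.44 0 -0.97 0.8;0.2 -0.44 0 -0.97 0.8;0.2 -0.44 0 -0.97 0.8;0.2 -0.44 0 -0.97 0.8;0.2 -0.44 0 -0.97 0.8;0.2 -0.44 0 -0.97 0.8;0 0 0 0 0.8'; cat > lid.py <<'E'
from h import *
O=np.array([635.3,-38]);a=-.0454;ex=np.array([np.cos(a),np.sin(a)]);ey=np.array([-ex[1],ex[0]])
p,d=camera("scene");cv2.imwrite("pics/last.png",p[:,:,::-1]);W=cloud("scene",d);q=W[...,:2]-O;L=q@ex;M=q@ey;z=W[...,2]
k=(z>95)&(z<330)&(L>0)&(L<140)&((abs(M-140)<12)|(abs(M+140)<12))
f=np.polyfit(z[k]-86.5,L[k],1);print(k.sum(),"lid angle",np.pi/2+np.arctan(f[0]),f)
E
python3 lid.py
```

```text
clock: 15.88
eef_pos: [399.1, 351.5, 131.3]
eef_rot: [-3.141, -0.001, -2.809]
wrist_force: [-0.1, 0.9, -2.0]
finger_gap: 44.1
finger_force: 35.0
clock: 16.88
eef_pos: [495.6, 139.7, 130.0]
eef_rot: [-3.141, -0.0, 2.454]
wrist_force: [-0.9, 0.1, -1.3]
finger_gap: 43.7
finger_force: 35.0
clock: 17.88
eef_pos: [584.1, -55.5, 129.7]
eef_rot: [-3.141, 0.0, 1.52]
wrist_force: [-0.1, -0.4, -2.7]
finger_gap: 43.9
finger_force: 35.0
624 lid angle 1.3838275952392654 [ -0.18917827 115.8305311 ]
```

```bash
python3 -m handwheel '0 0 0 0 0.8;0 0 0 0 0.8;0 0 0 0 0.8;0 0 0 0 0.8;0 0 0 0 0.8;0 0 0 0 0.8;0 0 0 0 0.8;0 0 0 0 0.8;0 0 0 0 0.8;0 0 0 0 0.8;0 0 0 0 0.8;0 0 0 0 0.8'; python3 - <<'E'
from h import *
exec(open("lid.py").read().split("\n",1)[1])
hsv=cv2.cvtColor(p,cv2.COLOR_RGB2HSV)
m=(hsv[...,1]<90)&(z>112)&(z<195)&(L>-85)&(L<-5)&(M>-125)&(M<60)
for b in range(-124,50,6):
    w=m&(M>=b)&(M<b+6)
    if w.sum()>2:print(b+3,w.sum(),"L",np.percentile(L[w],[3,50,97]).round(),"z",np.percentile(z[w],[3,50,97]).round())
E
python3 lid.py
```

```text
clock: 18.93
eef_pos: [583.6, -52.9, 130.2]
eef_rot: [-3.142, -0.0, 1.528]
wrist_force: [-0.0, 0.1, -1.8]
finger_gap: 44.2
finger_force: 35.0
628 lid angle 1.36768148112327 [ -0.20595493 116.07495172]
-25 7 L [-76. -70. -69.] z [176. 184. 192.]
-19 5 L [-74. -71. -65.] z [184. 189. 193.]
-13 10 L [-80. -76. -67.] z [167. 184. 189.]
-7 16 L [-81. -73. -63.] z [163. 181. 194.]
-1 30 L [-70. -63. -53.] z [150. 162. 182.]
5 11 L [-68. -57. -48.] z [144. 151. 162.]
11 8 L [-60. -56. -45.] z [146. 150. 154.]
609 lid angle 1.3667251133220608 [ -0.20695206 116.11080951]
```

```bash
python3 -m handwheel '0.05 0.06 -0.5 0 0.8;0 0 -0.6 0 0.8;0 0 -0.5 0 0.8;0 0 -0.4 0 0.8;0 0 -0.3 0 0.8;0 0 -0.05 0 0.8;0 0 0 0 0.8;0 0 0 0 0.8;0 0 0 0 0.8;0 0 0 0 0.8;0 0 0 0 0.8;0 0 0 0 0.8'; python3 lid.py; python3 - <<'E'
from h import *
O=np.array([635.3,-38]);a=-.0454;ex=np.array([np.cos(a),np.sin(a)]);ey=np.array([-ex[1],ex[0]])
p=cv2.imread("pics/last.png")
c=project("scene",[[*(O-45*ex-50*ey),40]])[0].astype(int);print("centre",c)
A=p[c[1]-45:c[1]+45,c[0]-60:c[0]+60];cv2.imwrite("pics/c9.png",cv2.resize(A,(800,600),interpolation=cv2.INTER_CUBIC))
E
```

```text
clock: 20.03
eef_pos: [585.8, -50.5, 36.7]
eef_rot: [3.141, 0.0, 1.528]
wrist_force: [-0.3, 0.0, -2.3]
finger_gap: 44.1
finger_force: 35.0
623 lid angle 1.3513270872145484 [ -0.22306219 116.00308799]
centre [273 210]
```

```bash
for k in 1 2 3 4 5; do python3 -m handwheel '0 0 0 0 0.8;0 0 0 0 0.8;0 0 0 0 0.8;0 0 0 0 0.8;0 0 0 0 0.8;0 0 0 0 0.8;0 0 0 0 0.8;0 0 0 0 0.8;0 0 0 0 0.8;0 0 0 0 0.8;0 0 0 0 0.8;0 0 0 0 0.8' | head -1; python3 lid.py; done
```

```text
clock: 21.08
643 lid angle 1.331702378791028 [ -0.2437566 116.0197772]
clock: 22.13
619 lid angle 1.3120420349212811 [ -0.26468812 116.02767367]
clock: 23.18
642 lid angle 1.2905594225972539 [ -0.28781084 116.27121345]
clock: 24.23
658 lid angle 1.2723936386248673 [ -0.30758696 115.96325275]
clock: 25.28
663 lid angle 1.2701111996350178 [ -0.3100871  116.16994059]
```

```bash
python3 -m handwheel '0 0 0 0 0.8;0 0 0 0 0.8;0 0 0 0 0.8;0 0 0 0 0.8;0 0 0 0 0.8;0 0 0 0 0.8'; python3 lid.py; python3 - <<'E'
from h import *
O=np.array([635.3,-38]);a=-.0454;ex=np.array([np.cos(a),np.sin(a)]);ey=np.array([-ex[1],ex[0]])
p=cv2.imread("pics/last.png");P=lambda x,y,z:project("scene",[[*(O+x*ex+y*ey),z]])[0].round(1)
print("lip pred",P(-45,-99,24),"rail edge ends",P(-24,-109,34),P(-66,-109,34),"foot",P(-45,9,48))
cv2.imwrite("pics/c9.png",cv2.resize(p[160:250,220:340],(800,600),interpolation=cv2.INTER_CUBIC))
E
```

```text
clock: 25.83
eef_pos: [585.6, -50.5, 36.2]
eef_rot: [-3.142, -0.0, 1.528]
wrist_force: [0.7, -0.6, -2.3]
finger_gap: 43.8
finger_force: 35.0
652 lid angle 1.2697487122735507 [ -0.31048448 116.08218803]
lip pred [265.5 208.6] rail edge ends [258.9 207.4] [268.2 202.9] foot [284.1 215.4]
```

View pics/c9.png

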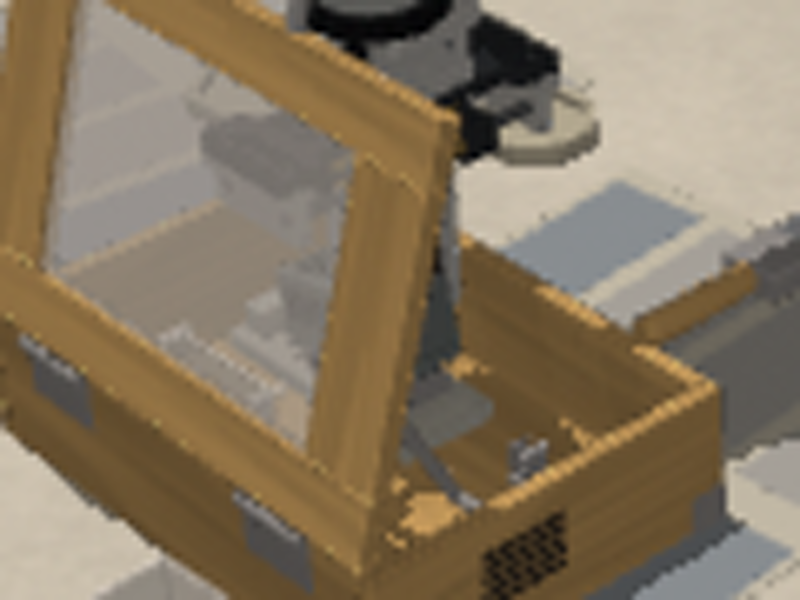

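The lid is at rest on the rod: about 1.27 in my fit, unchanged for over a second. The cassette hangs tilted over the seat, its dark side at about (440,330) in the crop. Next I'll lower it to just above the plate and slide the lip under the rail.

```bash
python3 -m handwheel '0 0 -0.08 0 0.8;0 0 -0.08 0 0.8;0 0 0 0 0.8;0 0 0 0 0.8'; python3 -m handwheel '0 -0.1 0 0 0.8;0 -0.1 0 0 0.8;-0.01 -0.1 0 0 0.8;0 0 0 0 0.8;0 0 0 0 0.8'
```

```text
clock: 26.22
eef_pos: [585.4, -50.5, 29.4]
eef_rot: [-3.141, -0.0, 1.528]
wrist_force: [0.7, -0.0, -1.6]
finger_gap: 43.5
finger_force: 35.0
clock: 26.63
eef_pos: [585.2, -62.9, 29.9]
eef_rot: [3.142, -0.0, 1.527]
wrist_force: [-0.2, -0.0, -2.1]
finger_gap: 43.2
finger_force: 35.0
```

```bash
python3 -m handwheel '0 -0.05 0 0 0.8;0 0 0 0 0.8;0 0 0 0 0.8'
```

```text
clock: 26.88
eef_pos: [585.2, -64.5, 29.8]
eef_rot: [-3.142, -0.0, 1.528]
wrist_force: [0.1, -0.1, -1.9]
finger_gap: 43.8
finger_force: 35.0
```

```bash
for k in 1 2; do python3 -m handwheel '0 -0.05 0 0 0.8;0 0 0 0 0.8;0 0 0 0 0.8' | grep -E "pos|wrist"; done
```

```text
eef_pos: [585.2, -66.6, 29.8]
wrist_force: [0.0, -0.0, -1.5]
eef_pos: [585.2, -68.2, 29.9]
wrist_force: [0.6, 2.9, -1.2]
```

```bash
python3 -m handwheel '0 -0.04 0 0 0.8;0 0 0 0 0.8;0 0 0 0 0.8' | grep -E "pos|wrist"
```

```text
eef_pos: [585.3, -68.6, 30.1]
wrist_force: [-0.8, 12.2, 3.1]
```

Contact came at tool y -68, which is where the lip should meet the rail's upright face. I'll ease back, soften the grip and rock the foot end down.

```bash
python3 -m handwheel '0 0.06 0 0 0.8;0 0 -0.04 0 0.8;0 0 0 0 0.8;0 0.03 -0.08 0 0.8;0 0.03 -0.08 0 0.8;0 0.03 -0.06 0 0.8;0 0 0 0 0.8' 15
```

```text
clock: 28.22
eef_pos: [585.7, -64.3, 19.5]
eef_rot: [3.14, 0.001, 1.528]
wrist_force: [3.0, 0.4, 1.6]
finger_gap: 43.9
finger_force: 15.0
```

```bash
python3 -m handwheel '0 0.03 -0.08 0 0.8;0 0.03 -0.08 0 0.8;0 0 0 0 0.8;0 0 0 0 0.8' 15;  python3 -m handwheel '0 0.03 -0.06 0 0.8;0 0 0 0 0.8;0 0 0 0 0.8'; cat > top.py <<'E'
from h import *
E
```

```text
clock: 28.55
eef_pos: [585.0, -61.7, 12.6]
eef_rot: [-3.141, -0.0, 1.528]
wrist_force: [1.6, 1.2, -1.5]
finger_gap: 43.8
finger_force: 15.0
clock: 28.8
eef_pos: [585.2, -60.9, 11.0]
eef_rot: [3.141, 0.001, 1.527]
wrist_force: [-0.8, -0.4, 5.1]
finger_gap: 43.8
finger_force: 15.0
```

```bash
python3 -m handwheel '0 0 0 0 0.42;0 0 0 0 0.42;0 0 0 0 0.42;0 0 0.6 0 0.42;0 0 0.7 0 0.42;0 0.17 0 0 1;0 0 0 0 1;0 0 0 0 1;0 0 0 0 1;0 0 0 0 1;0 0 0 0 1;0 0 0 0 1' 10; python3 -m handwheel '0 0 0 0 1;0 0 -0.3 0 1;0 0 -0.1 0 1;0 0 0 0 1'
```

```text
clock: 29.8
eef_pos: [584.9, -53.8, 62.1]
eef_rot: [-3.141, -0.0, 1.527]
wrist_force: [-0.3, -1.1, 1.0]
finger_gap: 11.5
finger_force: 0.0
clock: 30.13
eef_pos: [584.3, -53.6, 44.8]
eef_rot: [-3.139, -0.0, 1.528]
wrist_force: [-0.0, 0.1, 0.3]
finger_gap: 0.1
finger_force: 0.0
```

```bash
python3 -m handwheel '0 0 -0.05 0 1;0 0 -0.05 0 1;0 0 0 0 1;0 0 0 0 1'; python3 -m handwheel '0 0 -0.05 0 1;0 0 0 0 1;0 0 0 0 1'
```

```text
clock: 30.47
eef_pos: [585.2, -53.7, 42.7]
eef_rot: [3.142, -0.0, 1.528]
wrist_force: [0.1, 0.4, 0.2]
finger_gap: 0.0
finger_force: 0.0
clock: 30.72
eef_pos: [585.2, -53.7, 40.6]
eef_rot: [-3.142, -0.0, 1.527]
wrist_force: [0.2, -0.1, -0.5]
finger_gap: 0.2
finger_force: 0.0
```

```bash
for k in 1 2; do python3 -m handwheel '0 0 -0.05 0 1;0 0 0 0 1;0 0 0 0 1'|grep -E "pos|wrist"; done
```

```text
eef_pos: [585.1, -53.7, 38.5]
wrist_force: [-0.1, 0.9, -0.4]
eef_pos: [585.5, -53.7, 37.9]
wrist_force: [-5.2, 0.8, 13.7]
```

```bash
python3 -m handwheel '0 0 -0.05 0 1;0 0 0 0 1;0 0 0 0 1'|grep -E "pos|wrist"; python3 -m handwheel '0 0 0.3 0 1;0 0 0.6 0 1;0 0 0.8 0 1;0 0 0.8 0 1;-0.5 0 0.3 0 1;-0.9 -0.3 0 0 1;-0.8 -0.6 0 0 1;-0.8 -0.6 0 0 1;-0.8 -0.6 0 0 1;0 -1 0 0 1;0 -1 0 0 1;0 -1 0 0 1'; python3 -m handwheel '0 -1 0 0 1;0 -1 0 0 1;0 -1 0 0 1;0 0 0 0 1'; python3 lid.py; python3 - <<'E'
from h import *
O=np.array([635.3,-38]);a=-.0454;ex=np.array([np.cos(a),np.sin(a)]);ey=np.array([-ex[1],ex[0]])
p,d=camera("top");W=cloud("top",d);q=W[...,:2]-O;L=q@ex;M=q@ey;z=W[...,2]
for b in range(-128,24,6):
    s=(L<-32)&(L>-58)&(M>=b)&(M<b+6)
    if s.sum()>1: print(b+3,s.sum(),np.percentile(z[s],[10,50,90]).round(1))
s=(z>52)&(z<72)&(M>-110)&(M<0)&(L<-5)&(L>-95);r=cv2.minAreaRect(np.c_[L[s],M[s]].astype('f4'));print(r)
print(camera_info("top")["k1"], project("top",[[*(O-45*ex-55*ey),62]]))
cv2.imwrite("pics/t9.png",p[:,:,::-1])
E
```

```text
eef_pos: [585.9, -53.7, 37.8]
wrist_force: [-13.6, 2.5, 32.2]
clock: 32.47
eef_pos: [432.7, -259.6, 147.4]
eef_rot: [3.14, 0.001, 1.528]
wrist_force: [0.9, 0.3, 0.5]
finger_gap: 0.6
finger_force: 0.0
clock: 32.8
eef_pos: [432.0, -383.1, 146.0]
eef_rot: [-3.141, 0.001, 1.524]
wrist_force: [-0.3, 0.5, 0.2]
finger_gap: 0.5
finger_force: 0.0
664 lid angle 1.2664418459210518 [ -0.31411387 116.4438849 ]
-125 8 [18.3 32.9 39.2]
-119 16 [33.2 36.  39.6]
-113 17 [29.4 34.1 38.1]
-107 8 [27.9 36.4 61.8]
-101 15 [61.3 63.3 65.6]
-95 16 [59.7 63.3 65.8]
-89 18 [59.5 64.6 67.4]
-83 15 [60.  63.2 65. ]
-77 17 [61.2 64.3 67.2]
-71 17 [60.8 64.2 66.5]
-65 17 [60.4 63.3 65.7]
-59 16 [61.2 63.8 67.4]
-53 16 [58.  61.7 66.5]
-47 16 [59.  63.5 65.8]
-41 15 [60.8 63.1 67.4]
-35 16 [60.5 64.  67.2]
-29 15 [61.5 65.  67.5]
-23 16 [61.  63.4 67.3]
-17 18 [61.3 65.6 68. ]
-11 19 [32.  62.5 64.9]
-5 14 [26.5 29.  34.2]
1 16 [32.2 35.2 40. ]
7 16 [16.1 28.8 39.8]
13 15 [23.8 27.6 32.2]
19 16 [14.5 22.1 29.7]
25 15 [ 7.6 10.6 13.8]
((-46.6836051940918, -56.94007873535156), (45.94093704223633, 96.29997253417969), 0.96688312292099)
-0.08674399313913822 [[364.00192566 186.83964651]]
```

The cassette lies flat: its top is level at about 63.5 mm along its whole length (62 plus the camera's 1.8 mm bias). It is centred on the seat with the catch nose back in place, the lid is steady on the rod and the arm is clear.

```bash
python3 -c "
from cell import *
print(sign_off())"
```

```text
the job is handed in; nothing more can be done
None
```

I handed the job in at about 33 s: the lid rests on the prop rod at a measured 1.27 rad, the grey cassette lies flat in its seat with the lip under the rail and the catch back in place, and the gripper is clear of everything; the judge's verdict was not shown.

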